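Turn over the upside-down vial carrier and stand it in the vial tray

ROBOT

A 6-joint arm with a two-finger parallel gripper is mounted at the origin on a cart in front of the work surface, level with it; the furniture and walls round the work are solid. World frame = base frame: x ahead of the robot, y to its left, z up, the work surface at z = 0. Lengths are in mm, angles in rad, forces in N, time in s.
With the tool pointing down it reaches from about 350 to 875 mm from the base axis. Payload 4.2 kg.
Tool frame: the origin (TCP) lies at the very end of the fingers, on their centre line; the grasp point (between the pads) lies 19 mm behind it; z points along the fingers, y is the line along which they close (so a half turn about z gives the same grasp; the last joint's range is limited). The gripper opens to 85 mm and grips with 20 to 120 N. Pads are 22 mm wide; open, the fingers measure 114 mm over their backs; the gripper's body (76 mm by 85 mm) begins 54 mm behind the grasp point. The pads swing forward as they close: fully open they stand 13 mm farther back than shut.
Start: joints at [1.455, 0.385, 0.008, 0, -1.194, -0.259], TCP at [228.771, 581.604, 231.312] pointing down, gripper open.
Joint ranges: [-3.14, 3.14], [-1.21, 2.06], [-1.07, 1.41], [-3.16, 2.05], [-2.99, -0.16], [-3.1, 3.1]. Speed limits (rad/s): [2.79, 2.79, 3.14, 3.14, 3.14, 3.14].

INTERFACE

Orientations are given as a unit quaternion [x, y, z, w].
In Python, from bench import arm, optics gives the robot as it stands. The module is installed in compiled form; this text tells all that it offers.
- The arm moves only by the tool step_arm, never from a script. Its argument "motion" is a list of rows, each an object with "dr": the turn, a rotation vector about the tool's x, y, z in units of 8 degrees (1.0 is 8 degrees), a list of three; "slide": the shift along the tool's x, y, z in mm, a list of three; "jaw": the finger opening in mm, from 0 to 85.4. A call has exactly 8 rows; each row is the pose to reach, as a shift and turn from the pose commanded when the call began, along the tool's axes at that moment; what a row does not reach only later rows make up. A row lasts 1/8 s, in which the tool goes at most 62.5 mm and 10.7 degrees, less where a joint would pass 70% of its speed; a pose out of reach is approached as far as the arm can. A call with a gripper value outside its range is refused whole. The fingers move at their own pace and stop on an object; the grip force is fixed at half the most. Time passes only in rows, so rows that repeat a pose let the fingers close, or fill a call up. It gives the time, the measured TCP pose, the force, the opening and the grip force at its end, in the units of the state.
- arm.read_state(): the state, without advancing time (a new reading comes with each control period).
- optics.get_image(name): name is "scene" or "side" or "wrist"; returns the picture (400x640x3 uint8, blue, green, red); there is no depth.
- optics.camera_info(name): a dict with "camera_matrix" (3x3 intrinsics, pixels), "view" (4x4, takes a point from world to camera coordinates); the wrist camera has in their place "T_tool_cam" (4x4, takes a point from camera to tool coordinates, whose origin is the TCP and whose axes are the flange's). Camera axes: x right, y up, looking along -z (the intrinsics and any distortion apply to the point x, -y, -z); pixel columns grow to the right and rows downward; lengths in mm; the calibration is good to about 2 mm. The wrist camera is an equidistant fisheye: a pixel r from the principal point sees the ray r / f radians off the axis. A picture is of the moment at which its call begins: read the wrist's pose just before it. camera_info takes no time and is no camera call.
- arm.job_done(): hands the job in; it is judged then, once.
The state is a dict: "clock": time; "joints": joint angles; "joint_vel": joint speeds; "joint_efforts": joint torques, N m; "position": TCP position; "ee_rot": TCP orientation; "contact_force": force on the tool from outside, world axes, zero at the start; "wrist_torque": the same for the moment, N m; "gripper_width": finger opening in mm; "grasp_force": force on a finger pad.
Only numpy, scipy, OpenCV 4.12 (cv2) and the standard library are available. Lean on these libraries where they do the work, as an engineer would, in place of code of your own. Each camera call takes 0.05 s, during which the arm holds its last target. There are 200 camera calls.

TASK

One of the two blue two-well vial carriers has been left upside down, its orange foot plate on top and its wells facing the worktop. Turn that carrier over and stand it wells up in the empty half of the small steel tray, flat on the tray floor and set across the tray (its long sides parallel to the tray's short end walls). Do not let it drop or knock over the vials standing in the tray, and leave the other carrier where it is.

Things in the scene. Friction and masses are not known exactly. Their poses are not given: they have to be found in the camera images.
- carrier_over: the carrier that starts upside down: blue plastic block, 66 (its x) x 36 (y) x 50 (z) mm, 0.06 to 0.13 kg, flat sides; also stands on its 36 x 50 mm ends. Origin: centre of its underside, an 8 mm orange foot plate with two screw heads; its z axis runs from there to the face with two open wells (25 mm wide, 36 deep, at x = +-15 mm). At the start z points down, origin 50 mm above the worktop
- carrier_up: a second carrier just like it, already wells up, standing on the worktop; to be left alone. Origin at the centre of its underside, z axis up
- tray: small open steel tray, 90 (its x) x 155 (y) x 25 (z) mm, fixed to the worktop; floor 2 mm thick, walls 2 mm thick rising to 23 mm (inside 82 x 148 mm). Origin: centre of its underside on the worktop, z up. Three vials stand in a row near its +y end wall, at y about +56 mm; the half with y below 0 is empty
- tray_vial_0: loose small glass vial, 22 mm wide, 47 mm tall, standing in the tray; origin at the centre of its underside, z up
- tray_vial_1: another such vial in the tray; origin at the centre of its underside, z up
- tray_vial_2: another such vial in the tray; origin at the centre of its underside, z up

How it is judged:
By the outcome, as a careful person would: the job done as asked, in the order asked, and still so for the second after the job is handed in, with the robot touching nothing.
It also fails if it takes over 54 s, if anything falls off the work surface, if the arm or the gripper's body presses on something with over 40 N, if the wrist force passes 120 N, or if a joint passes its speed limit or range.

## Working session

There is one attempt and no reset: what is moved stays moved. The work goes in short steps, Python scripts to look and compute and a tool call to move; the robot and the scene stay as the last step left them, time stands still between calls to the robot, and variables do not carry over. Pictures are saved under pics/ and viewed, at most 10 in all, crops included, and the job is handed in when it is done.

Besides the shell and the picture viewer there is one more tool, called after "Emit:" as a command line: name --argument value ..., lists and objects as JSON in quotes. step_arm: Moves the arm, as the interface text tells. Its arguments: {"type":"object","properties":{"motion":{"type":"array","items":{"type":"object","properties":{"dr":{"type":"array","items":{"type":"number"}},"slide":{"type":"array","items":{"type":"number"}},"jaw":{"type":"number"}}}}},"required":["motion"]}

```bash
mkdir -p pics; python3 - <<'E'
from bench import arm, optics
import cv2,numpy as np
s=arm.read_state();print({k:np.round(s[k],3).tolist() for k in ['clock','position','ee_rot','gripper_width','contact_force']})
for n in ['scene','side','wrist']:
    cv2.imwrite(f'pics/{n}0.png',optics.get_image(n)); print(n,{k:np.round(v,3).tolist() if not isinstance(v,str) else v for k,v in optics.camera_info(n).items()})
E
```

```text
{'clock': 0.0, 'position': [228.575, 581.081, 230.232], 'ee_rot': [0.982, -0.186, -0.0, 0.001], 'gripper_width': 85.658, 'contact_force': [-0.663, 0.066, 0.021]}
scene {'camera_matrix': [[466.188, 0.0, 318.459], [0.0, 466.188, 193.553], [0.0, 0.0, 1.0]], 'view': [[0.854, -0.52, 0.017, -326.329], [0.364, 0.621, 0.694, -281.05], [-0.372, -0.587, 0.719, -655.471], [0.0, 0.0, 0.0, 1.0]]}
side {'camera_matrix': [[478.505, 0.0, 317.803], [0.0, 478.505, 200.369], [0.0, 0.0, 1.0]], 'view': [[-0.999, -0.034, 0.007, 446.994], [0.027, -0.64, 0.768, -4.692], [-0.022, 0.767, 0.641, -1023.222], [0.0, 0.0, 0.0, 1.0]]}
wrist {'camera_matrix': [[309.707, 0.0, 317.403], [0.0, 309.707, 196.667], [0.0, 0.0, 1.0]], 'T_tool_cam': [[-0.001, 0.95, 0.313, 80.515], [1.0, 0.001, -0.001, -0.084], [-0.001, 0.313, -0.95, -142.581], [0.0, 0.0, 0.0, 1.0]]}
```

View pics/scene0.png

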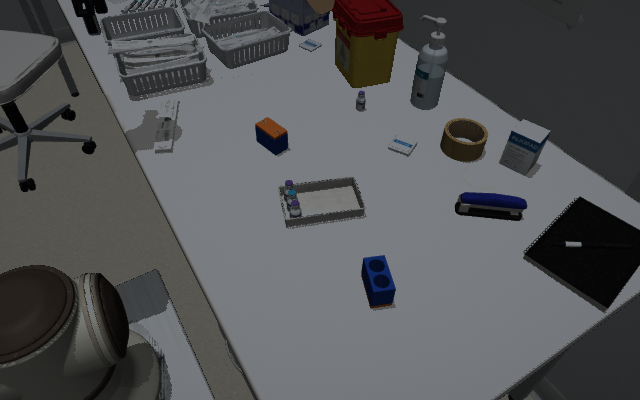

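View pics/side0.png

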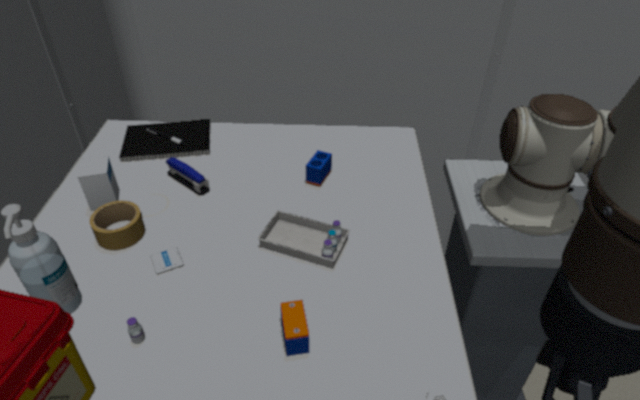

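The scene view shows the upside-down carrier (orange top) at about (272,135), the tray at (322,200) with vials at its left end, and the upright carrier at (378,280). In the side view these are at (295,325), (304,240) with vials on the right, and (319,168).

```bash
cat > h.py <<'E'
import numpy as np,cv2
from bench import arm,optics
from scipy.spatial.transform import Rotation as R
def rays(name,px,state=None):
    """pixels -> camera centre, world directions"""
    i=optics.camera_info(name);K=np.array(i['camera_matrix']);px=np.atleast_2d(px).astype(float)
    u=(px-K[:2,2])/[K[0,0],K[1,1]]
    if name=='wrist':
        r=np.linalg.norm(u,axis=1,keepdims=True)+1e-9
        d=np.c_[u/r*np.sin(r),np.cos(r)]*[1,-1,-1]
        T=np.eye(4);T[:3,:3]=R.from_quat(state['ee_rot']).as_matrix();T[:3,3]=state['position']
        T=T@np.array(i['T_tool_cam'])
    else:
        d=np.c_[u,np.ones(len(u))]*[1,-1,-1];T=np.linalg.inv(np.array(i['view']))
    return T[:3,3],d@T[:3,:3].T
def onplane(name,px,z,state=None):
    c,d=rays(name,px,state);return c+d*((z-c[2])/d[:,2])[:,None]
def orange(im):
    h=cv2.cvtColor(im,cv2.COLOR_BGR2HSV);return cv2.inRange(h,(5,150,90),(20,255,255))
def rect(P):
    (c,(w,h),a)=cv2.minAreaRect(P[:,:2].astype(np.float32))
    if w<h:w,h,a=h,w,a+90
    return np.round(c,1),round(w,1),round(h,1),round(a,1)   # angle of long axis, deg
def big(m):
    return max(cv2.findContours(m,cv2.RETR_EXTERNAL,cv2.CHAIN_APPROX_NONE)[0],key=cv2.contourArea)[:,0]
E
python3 - <<'E'
from h import *
for n in ['scene','side']:
    im=cv2.imread(f'pics/{n}0.png');print(n,rect(onplane(n,big(orange(im)),50)))
t=onplane('side',[[283,213],[349,234],[333,265],[260,240]],23);print(t.round(),rect(t))
t=onplane('scene',[[280,184],[358,178],[364,215],[287,226]],15);print(t.round(),rect(t))
t=onplane('side',[[319,158],[334,154],[322,180],[306,168]],40);print(t.round().tolist())
print(onplane('side',[[337,225],[333,233],[327,243]],47).round().tolist())
E
```

```text
scene (array([473.7, 349.7]), 63.8, 34.3, 102.5)
side (array([472.8, 354.5]), 65.7, 34.3, 102.6)
[[514.  81.  23.]
 [383. 137.  23.]
 [413. 217.  23.]
 [550. 160.  23.]] (array([465.1, 148.7]), 149.1, 86.2, 157.3)
[[424. 218.  15.]
 [569. 153.  15.]
 [522.  65.  15.]
 [384. 115.  15.]] (array([477.9, 137.7]), 158.1, 110.5, 158.6)
[[448.0, -89.0, 40.0], [414.0, -107.0, 40.0], [439.0, -8.0, 40.0], [475.0, -50.0, 40.0]]
[[407.0, 138.0, 47.0], [414.0, 160.0, 47.0], [425.0, 187.0, 47.0]]
```

View pics/wrist0.png

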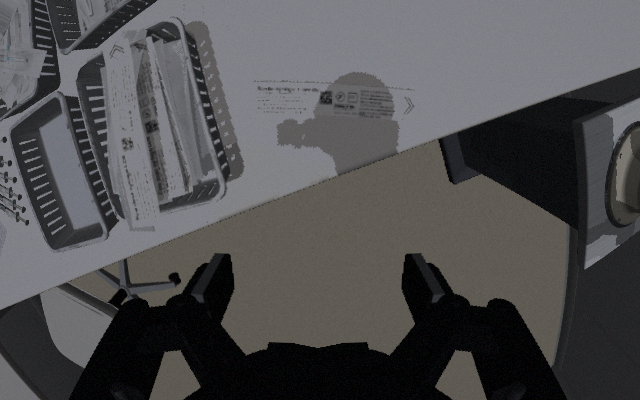

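The wrist view shows only the table edge and the floor, since the start pose is off the table. Next I'll write a helper that converts a goal pose to tool-frame slide and turn.

```bash
cat >> h.py <<'E'
def pose(az,beta):
    """tool x toward azimuth az, tool z tilted beta deg from straight down toward az"""
    a,b=np.radians([az,beta]);u=np.array([np.cos(a),np.sin(a),0]);k=np.array([0,0,1.])
    z=np.sin(b)*u-np.cos(b)*k;x=np.cos(b)*u+np.sin(b)*k
    return np.c_[x,np.cross(z,x),z]
def goal(grasp,az,beta,ref=None):
    """print slide/dr from the measured pose (or ref=(p,Rm)) to put the grasp point at grasp"""
    s=arm.read_state();p,Rm=ref if ref else (np.array(s['position']),R.from_quat(s['ee_rot']).as_matrix())
    T=pose(az,beta);t=np.array(grasp,float)+19*T[:,2]
    print('slide',(Rm.T@(t-p)).round(1).tolist(),'dr',(np.degrees(R.from_matrix(Rm.T@T).as_rotvec())/8).round(2).tolist(),'tcp',t.round())
    return t,T
E
python3 - <<'E'
from h import *
goal([473,372,190],-77.5,0)
E
```

```text
slide [304.0, 105.1, 59.7] dr [0.01, -0.01, 7.0] tcp [473. 372. 171.]
```

Emit:
step_arm --motion '[{"slide": [304,105,60],"dr": [0,0,7],"jaw": 85},{"slide": [304,105,60],"dr": [0,0,7],"jaw": 85},{"slide": [304,105,60],"dr": [0,0,7],"jaw": 85},{"slide": [304,105,60],"dr": [0,0,7],"jaw": 85},{"slide": [304,105,60],"dr": [0,0,7],"jaw": 85},{"slide": [304,105,60],"dr": [0,0,7],"jaw": 85},{"slide": [304,105,60],"dr": [0,0,7],"jaw": 85},{"slide": [304,105,60],"dr": [0,0,7],"jaw": 85}]'

```text
clock: 1.15
position: [472.6, 373.7, 171.7]
ee_rot: [0.781, -0.625, -0.0, -0.0]
contact_force: [0.2, 0.5, -0.9]
gripper_width: 85.3
grasp_force: 0.0
```

```bash
python3 - <<'E'
from h import *
s=arm.read_state();im=optics.get_image('wrist');cv2.imwrite('pics/w1.png',im)
print(s['position'],np.round(s['ee_rot'],3),np.round(s['joints'],2))
print(rect(onplane('wrist',big(orange(im)),50,s)))
E
```

```text
[472.5744119  373.68548511 171.6622302 ] [ 0.781 -0.625 -0.    -0.   ] [ 0.94  0.39 -0.14 -0.   -1.04 -0.72]
(array([454.5, 363.3]), 0.0, 0.0, 0.0)
```

View pics/w1.png

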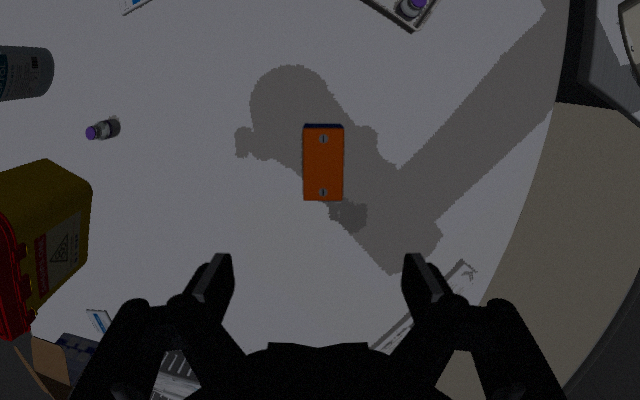

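The wrist view shows the orange foot at about (303..343, 125..200), in shadow, so I'll relax the mask. A tray corner and a vial show at the top right, around (410,10).

```bash
sed -i 's/(5,150,90)/(5,150,50)/' h.py; python3 - <<'E'
from h import *
s=arm.read_state();im=cv2.imread('pics/w1.png');m=orange(im);m[250:]=0;m[:,:200]=0
r=rect(onplane('wrist',big(m),50,s));print(r)
u=np.array([np.cos(np.radians(-77.5)),np.sin(np.radians(-77.5))])
g=r[0]+8*u
goal([*g,110],-77.5,-35)
goal([*g,30],-77.5,-35)
E
```

```text
(array([472.9, 350.8]), 64.8, 34.9, 102.4)
slide [19.8, 4.6, 77.3] dr [0.0, -4.37, 0.02] tcp [472. 354.  94.]
slide [19.8, 4.7, 157.3] dr [0.0, -4.37, 0.02] tcp [472. 354.  14.]
```

Emit:
step_arm --motion '[{"slide": [20,5,30],"dr": [0,-1.1,0],"jaw": 85},{"slide": [20,5,60],"dr": [0,-2.2,0],"jaw": 85},{"slide": [20,5,75],"dr": [0,-3.3,0],"jaw": 85},{"slide": [20,5,95],"dr": [0,-4.4,0],"jaw": 85},{"slide": [20,5,115],"dr": [0,-4.4,0],"jaw": 85},{"slide": [20,5,135],"dr": [0,-4.4,0],"jaw": 85},{"slide": [20,5,157],"dr": [0,-4.4,0],"jaw": 85},{"slide": [20,5,157],"dr": [0,-4.4,0],"jaw": 85}]'

```text
clock: 2.2
position: [471.2, 352.6, 13.0]
ee_rot: [0.744, -0.596, -0.237, -0.188]
contact_force: [0.0, -0.2, 0.2]
gripper_width: 84.9
grasp_force: 0.0
```

Emit:
step_arm --motion '[{"slide": [0,0,0],"dr": [0,0,0],"jaw": 60},{"slide": [0,0,0],"dr": [0,0,0],"jaw": 45},{"slide": [0,0,0],"dr": [0,0,0],"jaw": 30},{"slide": [0,0,0],"dr": [0,0,0],"jaw": 25},{"slide": [0,0,0],"dr": [0,0,0],"jaw": 20},{"slide": [0,0,0],"dr": [0,0,0],"jaw": 20},{"slide": [0,0,0],"dr": [0,0,0],"jaw": 20},{"slide": [0,0,0],"dr": [0,0,0],"jaw": 20}]'

```text
clock: 3.2
position: [473.2, 352.3, 15.5]
ee_rot: [0.744, -0.596, -0.236, -0.19]
contact_force: [0.2, -1.4, 6.4]
gripper_width: 35.4
grasp_force: 60.3
```

```bash
cat >> h.py <<'E'
def tool():
    s=arm.read_state();T=np.eye(4);T[:3,:3]=R.from_quat(s['ee_rot']).as_matrix();T[:3,3]=s['position'];return T
def block(c,az,kind):
    """block frame at its centroid; kind 0 wells down, 1 on end (wells toward az), 2 wells up"""
    a=np.radians(az);u=np.array([np.cos(a),np.sin(a),0]);k=np.array([0,0,1.])
    x,z=[(u,-k),(k,u),(-u,k)][kind];T=np.eye(4);T[:3,:3]=np.c_[x,np.cross(z,x),z];T[:3,3]=c;return T
def carry(TB,c,az,kind):
    """slide/dr from now to bring a held block (TB: block in tool) to the pose"""
    T=tool();N=np.linalg.inv(T)@block(c,az,kind)@np.linalg.inv(TB)
    print('slide',N[:3,3].round(1).tolist(),'dr',(np.degrees(R.from_matrix(N[:3,:3]).as_rotvec())/8).round(2).tolist())
E
python3 - <<'E'
from h import *
T=tool();TB=np.linalg.inv(T)@block([472.9,350.8,25],-77.6,0);np.save('tb1.npy',TB);print(TB.round(2))
carry(TB,[473,351,115],-77.6,0)
carry(TB,[473,351,115],-77.6,1)
E
```

```text
[[ 0.82 -0.    0.58 -4.3 ]
 [ 0.    1.    0.    0.66]
 [-0.58  0.    0.82 -8.58]
 [ 0.    0.    0.    1.  ]]
slide [-52.1, -0.3, -73.4] dr [0.0, -0.0, 0.0]
slide [-47.8, -0.3, -86.3] dr [-0.03, 11.25, 0.0]
```

Emit:
step_arm --motion '[{"slide": [-13,0,-18],"dr": [0,0,0],"jaw": 20},{"slide": [-30,0,-42],"dr": [0,0,0],"jaw": 20},{"slide": [-48,0,-68],"dr": [0,0.6,0],"jaw": 20},{"slide": [-52,0,-76],"dr": [0,1.7,0],"jaw": 20},{"slide": [-51,0,-78],"dr": [0,2.9,0],"jaw": 20},{"slide": [-50,0,-80],"dr": [0,4.1,0],"jaw": 20},{"slide": [-50,0,-82],"dr": [0,5.3,0],"jaw": 20},{"slide": [-50,0,-83],"dr": [0,6.5,0],"jaw": 20}]'

```text
clock: 4.2
position: [473.9, 345.2, 111.3]
ee_rot: [0.771, -0.619, 0.116, 0.093]
contact_force: [-0.6, -0.2, -0.4]
gripper_width: 35.3
grasp_force: 59.8
```

```bash
python3 - <<'E'
from h import *
TB=np.load('tb1.npy')
carry(TB,[473,351,115],-77.6,1)
cv2.imwrite('pics/side2.png',optics.get_image('side')[150:400,150:450])
print(np.round(arm.read_state()['joints'],2))
E
```

```text
slide [4.2, -1.0, -1.1] dr [-0.02, 4.71, -0.01]
[ 1.01  0.51 -0.25  0.25 -1.05 -0.94]
```

View pics/side2.png

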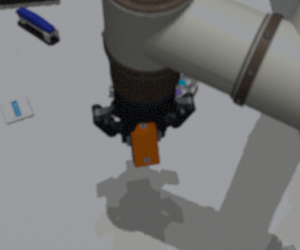

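The crop shows the block held between the fingers, tilted partway through the turn.

Emit:
step_arm --motion '[{"slide": [1,0,0],"dr": [0,1.2,0],"jaw": 20},{"slide": [2,0,0],"dr": [0,2.4,0],"jaw": 20},{"slide": [3,0,-1],"dr": [0,3.6,0],"jaw": 20},{"slide": [4,-1,-1],"dr": [0,4.7,0],"jaw": 20},{"slide": [4,-1,-1],"dr": [0,4.7,0],"jaw": 20},{"slide": [4,-1,-1],"dr": [0,4.7,0],"jaw": 20},{"slide": [4,-1,-1],"dr": [0,4.7,0],"jaw": 20},{"slide": [4,-1,-1],"dr": [0,4.7,0],"jaw": 20}]'

```text
clock: 5.25
position: [476.3, 341.7, 114.2]
ee_rot: [0.694, -0.557, 0.356, 0.285]
contact_force: [0.1, -0.5, -0.9]
gripper_width: 35.3
grasp_force: 59.9
```

```bash
python3 - <<'E'
from h import *
TB=np.load('tb1.npy')
print((tool()@TB).round(2), np.round(arm.read_state()['joints'],2))
for z in (40,34,30):carry(TB,[473,351,z],-77.6,1)
E
```

```text
[[-0.0000e+00 -9.8000e-01  2.1000e-01  4.7356e+02]
 [-1.0000e-02 -2.1000e-01 -9.8000e-01  3.5080e+02]
 [ 1.0000e+00 -0.0000e+00 -1.0000e-02  1.1573e+02]
 [ 0.0000e+00  0.0000e+00  0.0000e+00  1.0000e+00]] [ 1.13  0.75 -0.17  0.52 -1.5  -1.19]
slide [-61.6, 0.6, 43.9] dr [-0.01, 0.06, -0.02]
slide [-66.5, 0.6, 47.5] dr [-0.01, 0.06, -0.02]
slide [-69.7, 0.6, 49.8] dr [-0.01, 0.06, -0.02]
```

Emit:
step_arm --motion '[{"slide": [-20,0,14],"dr": [0,0.06,0],"jaw": 20},{"slide": [-45,0.5,32],"dr": [0,0.06,0],"jaw": 20},{"slide": [-62,0.5,44],"dr": [0,0.06,0],"jaw": 20},{"slide": [-64,0.5,45.6],"dr": [0,0.06,0],"jaw": 20},{"slide": [-65,0.5,46.4],"dr": [0,0.06,0],"jaw": 20},{"slide": [-66,0.5,47.1],"dr": [0,0.06,0],"jaw": 20},{"slide": [-66.5,0.5,47.5],"dr": [0,0.06,0],"jaw": 20},{"slide": [-66.5,0.5,47.5],"dr": [0,0.06,0],"jaw": 20}]'

```text
clock: 6.25
position: [475.6, 342.2, 32.3]
ee_rot: [0.692, -0.555, 0.36, 0.288]
contact_force: [-0.5, 0.0, 2.4]
gripper_width: 35.6
grasp_force: 60.2
```

```bash
python3 - <<'E'
from h import *
TB=np.load('tb1.npy')
print((tool()@TB).round(2)[:3])
E
```

```text
[[-0.0000e+00 -9.8000e-01  2.2000e-01  4.7291e+02]
 [ 0.0000e+00 -2.2000e-01 -9.8000e-01  3.5135e+02]
 [ 1.0000e+00 -0.0000e+00  0.0000e+00  3.3750e+01]]
```

Emit:
step_arm --motion '[{"slide": [-0.8,0,0.6],"dr": [0,0,0],"jaw": 20},{"slide": [-0.8,0,0.6],"dr": [0,0,0],"jaw": 20},{"slide": [-0.8,0,0.6],"dr": [0,0,0],"jaw": 38},{"slide": [-0.8,0,0.6],"dr": [0,0,0],"jaw": 45},{"slide": [-0.8,0,0.6],"dr": [0,0,0],"jaw": 60},{"slide": [-0.8,0,0.6],"dr": [0,0,0],"jaw": 80},{"slide": [-0.8,0,0.6],"dr": [0,0,0],"jaw": 85},{"slide": [-0.8,0,0.6],"dr": [0,0,0],"jaw": 85}]'

```text
clock: 7.25
position: [475.4, 341.9, 30.3]
ee_rot: [0.692, -0.555, 0.359, 0.288]
contact_force: [-0.6, -0.4, 0.2]
gripper_width: 84.7
grasp_force: 0.0
```

Emit:
step_arm --motion '[{"slide": [0,0,-10],"dr": [0,0,0],"jaw": 85},{"slide": [0,0,-30],"dr": [0,0,0],"jaw": 85},{"slide": [0,0,-55],"dr": [0,0,0],"jaw": 85},{"slide": [0,0,-90],"dr": [0,0,0],"jaw": 85},{"slide": [20,0,-130],"dr": [0,0,0],"jaw": 85},{"slide": [50,0,-150],"dr": [0,-1.2,0],"jaw": 85},{"slide": [60,0,-150],"dr": [0,-2.4,0],"jaw": 85},{"slide": [60,0,-150],"dr": [0,-3.6,0],"jaw": 85}]'

```text
clock: 8.25
position: [456.3, 429.3, 168.0]
ee_rot: [0.761, -0.61, 0.174, 0.137]
contact_force: [0.1, -1.0, -0.7]
gripper_width: 85.1
grasp_force: 0.0
```

```bash
python3 - <<'E'
from h import *
s=arm.read_state();im=optics.get_image('wrist');sd=optics.get_image('side');cv2.imwrite('pics/m3.png',np.vstack([im[:, :],np.hstack([sd[170:370,150:470],optics.get_image('scene')[50:250,150:470]])]))
m=orange(sd);o=big(m);print(rect(o.astype(float)),o.min(0),o.max(0))
u=np.array([np.cos(np.radians(-77.6)),np.sin(np.radians(-77.6))])
c=np.array([473,351])+10*u
goal([*c,150],-77.6,-35)
E
```

```text
(array([295.9, 334.5]), 27.2, 23.3, 83.3) [283 320] [306 349]
slide [54.8, 1.0, 64.7] dr [-0.02, -7.61, 0.01] tcp [473. 352. 134.]
```

View pics/m3.png

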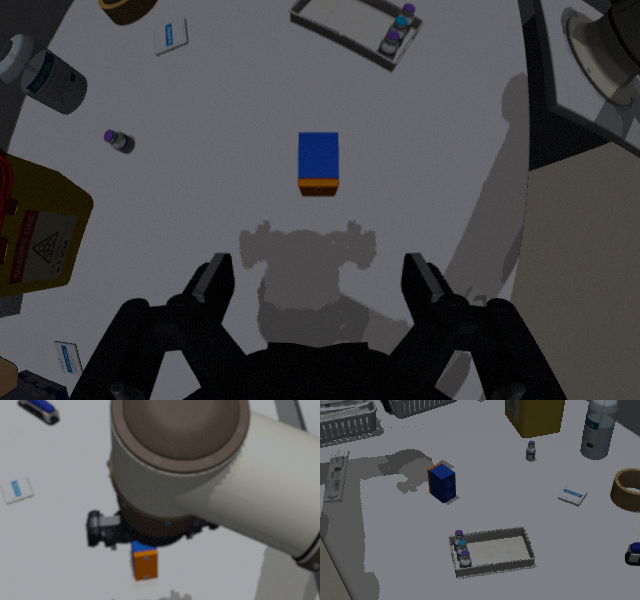

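The wrist view shows the block standing on its end: blue top at (299..338, 132..180), orange foot edge below it. The tray is at (291..423, 0..68) with the vials upright. The scene crop confirms the block is standing. I'll measure the block and take a closer look at the tray.

```bash
python3 - <<'E'
from h import *
s=arm.read_state();im=cv2.imread('pics/m3.png')[:400]
t=onplane('wrist',[[299,132],[338,132],[338,180],[299,180]],66,s)
print(t.round(1).tolist(),rect(t))
goal([490,190,250],-112,0)
E
```

```text
[[496.2, 328.6, 66.0], [461.6, 321.1, 66.0], [452.7, 364.6, 66.0], [486.0, 372.0, 66.0]] (array([474.1, 346.6]), 44.5, 35.4, 102.4)
slide [242.5, 18.8, 48.4] dr [-0.99, -3.13, 4.23] tcp [490. 190. 231.]
```

Emit:
step_arm --motion '[{"slide": [30,2,0],"dr": [-0.1,-0.4,0.5],"jaw": 85},{"slide": [80,6,0],"dr": [-0.3,-1,1.4],"jaw": 85},{"slide": [130,10,20],"dr": [-0.5,-1.6,2.2],"jaw": 85},{"slide": [180,14,35],"dr": [-0.7,-2.3,3.1],"jaw": 85},{"slide": [242,19,48],"dr": [-1,-3.1,4.2],"jaw": 85},{"slide": [242,19,48],"dr": [-1,-3.1,4.2],"jaw": 85},{"slide": [242,19,48],"dr": [-1,-3.1,4.2],"jaw": 85},{"slide": [242,19,48],"dr": [-1,-3.1,4.2],"jaw": 85}]'

```text
clock: 9.4
position: [489.1, 192.5, 227.8]
ee_rot: [-0.562, 0.827, -0.002, -0.005]
contact_force: [-0.1, 1.2, -0.8]
gripper_width: 85.1
grasp_force: 0.0
```

```bash
python3 - <<'E'
from h import *
s=arm.read_state();im=optics.get_image('wrist');cv2.imwrite('pics/w4.png',im);np.save('w4pose.npy',tool())
print(np.round(s['ee_rot'],3))
c=np.array([473.3,350])+10*np.array([.215,-.977])
goal([*c,150],-77.6,-35)
goal([*c,37],-77.6,-35)
E
```

```text
[-0.562  0.827 -0.002 -0.005]
slide [-142.4, 72.8, 91.9] dr [-1.26, -4.32, -4.13] tcp [473. 351. 134.]
slide [-143.7, 72.6, 204.9] dr [-1.26, -4.32, -4.13] tcp [473. 351.  21.]
```

View pics/w4.png

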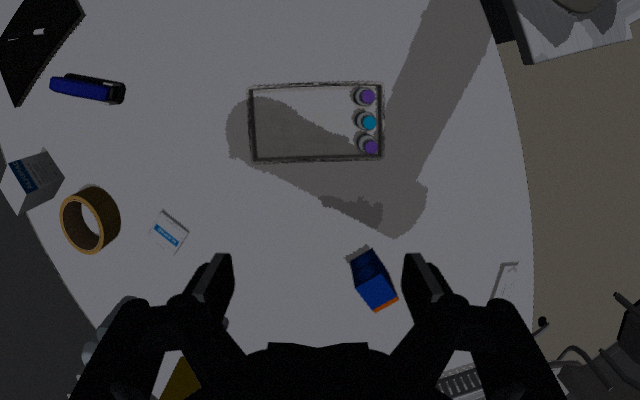

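The tray rim corners in the wrist view are at about (249,89), (383,82), (384,158) and (253,161). The vials stand at its right end and the carrier is standing at (372,280).

```bash
python3 - <<'E'
from h import *
s=arm.read_state()
t=onplane('wrist',[[249,89],[383,82],[384,158],[253,161]],23,s)
print(t.round(1).tolist(),rect(t))
v=onplane('wrist',[[366,97],[368,122],[371,147]],47,s);print(v.round(1).tolist())
E
```

```text
[[525.2, 76.0, 23.0], [383.0, 124.0, 23.0], [411.6, 206.7, 23.0], [554.1, 154.1, 23.0]] (array([469. , 140.5]), 151.8, 87.5, 160.9)
[[411.0, 132.6, 47.0], [418.2, 158.0, 47.0], [424.3, 184.3, 47.0]]
```

```bash
python3 - <<'E'
from h import *
s=arm.read_state();g=cv2.imread('pics/w4.png',0)
L=cv2.createLineSegmentDetector().detect(g[70:175,235:400])[0][:,0]+[235,70,235,70]
for l in L:
    p=onplane('wrist',l.reshape(2,2),23,s)[:,:2];d=p[1]-p[0];n=np.hypot(*d)
    if n>35:
        m=p.mean(0)-[469,140.5];a=np.degrees(np.arctan2(d[1],d[0]))%180
        e=np.radians(70.5);print(round(n),round(a,1),'x,y in tray',round(m@[np.cos(e),np.sin(e)],1),round(m@[-np.sin(e),np.cos(e)],1))
E
```

```text
51 160.3 x,y in tray -40.4 18.8
78 70.5 x,y in tray -2.3 -70.8
51 71.0 x,y in tray -13.0 67.9
55 158.9 x,y in tray -46.0 -9.4
83 70.9 x,y in tray -1.3 74.1
39 161.3 x,y in tray -45.1 39.1
66 71.5 x,y in tray 7.3 -78.1
63 159.3 x,y in tray 45.1 4.1
49 130.2 x,y in tray 2.3 -0.6
116 160.3 x,y in tray 36.9 -9.5
```

Emit:
step_arm --motion '[{"slide": [-40,20,0],"dr": [-0.2,-0.8,-0.8],"jaw": 85},{"slide": [-80,40,20],"dr": [-0.4,-1.5,-1.4],"jaw": 85},{"slide": [-120,60,40],"dr": [-0.6,-2.2,-2.1],"jaw": 85},{"slide": [-142,73,60],"dr": [-0.9,-3,-2.9],"jaw": 85},{"slide": [-142,73,80],"dr": [-1.1,-3.8,-3.6],"jaw": 85},{"slide": [-142,73,92],"dr": [-1.26,-4.32,-4.13],"jaw": 85},{"slide": [-142,73,92],"dr": [-1.26,-4.32,-4.13],"jaw": 85},{"slide": [-142,73,92],"dr": [-1.26,-4.32,-4.13],"jaw": 85}]'

```text
clock: 10.45
position: [473.7, 350.1, 135.8]
ee_rot: [0.743, -0.598, -0.234, -0.189]
contact_force: [0.4, -0.1, 0.8]
gripper_width: 84.9
grasp_force: 0.0
```

```bash
python3 - <<'E'
from h import *
c=np.array([473.3,350])+10*np.array([.215,-.977])
goal([*c,38],-77.6,-35)
E
```

```text
slide [64.3, 0.6, 93.4] dr [-0.02, -0.0, 0.0] tcp [473. 351.  22.]
```

Emit:
step_arm --motion '[{"slide": [12,0,17],"dr": [0,0,0],"jaw": 85},{"slide": [26,0,37],"dr": [0,0,0],"jaw": 85},{"slide": [40,0.5,58],"dr": [0,0,0],"jaw": 85},{"slide": [54,0.5,78],"dr": [0,0,0],"jaw": 85},{"slide": [64,0.5,93],"dr": [0,0,0],"jaw": 85},{"slide": [64,0.5,93],"dr": [0,0,0],"jaw": 60},{"slide": [64,0.5,93],"dr": [0,0,0],"jaw": 50},{"slide": [64,0.5,93],"dr": [0,0,0],"jaw": 45}]'

```text
clock: 11.45
position: [473.9, 350.7, 24.1]
ee_rot: [0.743, -0.598, -0.234, -0.191]
contact_force: [-0.2, -0.1, 0.3]
gripper_width: 45.1
grasp_force: 0.0
```

Emit:
step_arm --motion '[{"slide": [0,0,0],"dr": [0,0,0],"jaw": 40},{"slide": [0,0,0],"dr": [0,0,0],"jaw": 36},{"slide": [0,0,0],"dr": [0,0,0],"jaw": 30},{"slide": [0,0,0],"dr": [0,0,0],"jaw": 20},{"slide": [0,0,0],"dr": [0,0,0],"jaw": 20},{"slide": [0,0,0],"dr": [0,0,0],"jaw": 20},{"slide": [0,0,0],"dr": [0,0,0],"jaw": 20},{"slide": [0,0,0],"dr": [0,0,0],"jaw": 20}]'

```text
clock: 12.45
position: [473.9, 350.2, 23.6]
ee_rot: [0.743, -0.598, -0.234, -0.19]
contact_force: [0.1, -1.6, 5.4]
gripper_width: 35.6
grasp_force: 60.2
```

```bash
python3 - <<'E'
from h import *
TB=np.linalg.inv(tool())@block([473.3,350,33],-77.6,1);np.save('tb2.npy',TB);print(TB.round(2))
carry(TB,[473,350,120],-77.6,1)
carry(TB,[490,240,120],-90,2)
carry(TB,[500.6,129.3,100],-109.5,2)
E
```

```text
[[-0.57 -0.    0.82 -5.31]
 [-0.    1.   -0.    0.56]
 [-0.82 -0.   -0.57 -7.76]
 [ 0.    0.    0.    1.  ]]
slide [-50.1, -0.0, -71.1] dr [-0.0, -0.0, -0.0]
slide [43.2, 8.8, -148.1] dr [-0.3, 11.21, 1.65]
slide [144.2, 25.0, -194.7] dr [-0.76, 10.95, 4.31]
```

Emit:
step_arm --motion '[{"slide": [-13,0,-18],"dr": [0,0,0],"jaw": 20},{"slide": [-30,0,-42],"dr": [0,0,0],"jaw": 20},{"slide": [-48,0,-68],"dr": [0,0.6,0],"jaw": 20},{"slide": [-50,0,-74],"dr": [0,1.7,0],"jaw": 20},{"slide": [-48,0,-76],"dr": [0,2.9,0],"jaw": 20},{"slide": [-46,0,-78],"dr": [0,4.1,0],"jaw": 20},{"slide": [-45,0,-80],"dr": [0,5.3,0],"jaw": 20},{"slide": [-45,0,-81],"dr": [0,6.5,0],"jaw": 20}]'

```text
clock: 13.45
position: [474.8, 340.7, 115.0]
ee_rot: [0.77, -0.62, 0.118, 0.093]
contact_force: [-0.4, -0.5, -1.2]
gripper_width: 35.5
grasp_force: 59.9
```

```bash
python3 - <<'E'
from h import *
TB=np.load('tb2.npy');print((tool()@TB).round(2)[:3])
carry(TB,[473,350,120],-77.6,2)
carry(TB,[490,240,120],-90,2)
carry(TB,[500.6,129.3,100],-109.5,2)
E
```

```text
[[-1.7000e-01 -9.8000e-01  1.3000e-01  4.7265e+02]
 [ 7.7000e-01 -2.1000e-01 -6.0000e-01  3.4780e+02]
 [ 6.1000e-01  0.0000e+00  7.9000e-01  1.2088e+02]]
slide [1.4, -0.9, -4.6] dr [0.02, 4.71, -0.03]
slide [107.4, 8.0, 28.2] dr [-0.91, 4.7, 1.24]
slide [206.0, 24.3, 79.7] dr [-2.37, 4.6, 3.25]
```

Emit:
step_arm --motion '[{"slide": [20,2,2],"dr": [-0.3,0.7,0.5],"jaw": 20},{"slide": [60,6,15],"dr": [-0.7,1.5,1],"jaw": 20},{"slide": [100,11,32],"dr": [-1.1,2.2,1.5],"jaw": 20},{"slide": [140,16,50],"dr": [-1.6,3,2.1],"jaw": 20},{"slide": [180,21,68],"dr": [-2,3.8,2.7],"jaw": 20},{"slide": [206,24,80],"dr": [-2.37,4.6,3.25],"jaw": 20},{"slide": [206,24,80],"dr": [-2.37,4.6,3.25],"jaw": 20},{"slide": [206,24,80],"dr": [-2.37,4.6,3.25],"jaw": 20}]'

```text
clock: 14.45
position: [498.8, 120.8, 98.2]
ee_rot: [-0.514, 0.725, -0.265, -0.374]
contact_force: [-0.0, 0.8, -0.8]
gripper_width: 35.1
grasp_force: 59.9
```

```bash
python3 - <<'E'
from h import *
TB=np.load('tb2.npy');print((tool()@TB).round(2)[:3])
for z in (100,32,28,25):carry(TB,[500.6,129.3,z],-109.5,2)
print(np.round(arm.read_state()['joints'],2))
cv2.imwrite('pics/m5.png',np.hstack([optics.get_image('side')[130:400,170:490],optics.get_image('scene')[80:350,180:500]]))
E
```

```text
[[ 3.3000e-01 -9.4000e-01  0.0000e+00  5.0138e+02]
 [ 9.4000e-01  3.3000e-01 -1.0000e-02  1.2986e+02]
 [ 1.0000e-02  0.0000e+00  1.0000e+00  9.8340e+01]]
slide [1.9, 0.6, -0.3] dr [0.01, 0.04, 0.02]
slide [-53.6, 0.5, 39.0] dr [0.01, 0.04, 0.02]
slide [-56.8, 0.5, 41.4] dr [0.01, 0.04, 0.02]
slide [-59.3, 0.5, 43.1] dr [0.01, 0.04, 0.02]
[ 0.76  0.72 -0.25  0.38 -1.5  -1.31]
```

View pics/m5.png

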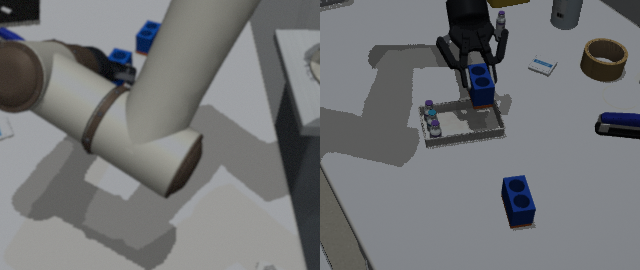

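The scene crop shows the carrier held wells up above the empty half of the tray. The vials are still standing and the other carrier is untouched. Next I lower it.

Emit:
step_arm --motion '[{"slide": [-10,0.5,8],"dr": [0,0.04,0],"jaw": 20},{"slide": [-22,0.5,16.5],"dr": [0,0.04,0],"jaw": 20},{"slide": [-34,0.5,25],"dr": [0,0.04,0],"jaw": 20},{"slide": [-45,0.5,33],"dr": [0,0.04,0],"jaw": 20},{"slide": [-52,0.5,38],"dr": [0,0.04,0],"jaw": 20},{"slide": [-54,0.5,39.3],"dr": [0,0.04,0],"jaw": 20},{"slide": [-55,0.5,40],"dr": [0,0.04,0],"jaw": 20},{"slide": [-55,0.5,40],"dr": [0,0.04,0],"jaw": 20}]'

```text
clock: 15.55
position: [498.0, 119.8, 30.7]
ee_rot: [-0.513, 0.724, -0.267, -0.377]
contact_force: [1.0, -1.1, -1.1]
gripper_width: 35.2
grasp_force: 59.9
```

```bash
python3 - <<'E'
from h import *
TB=np.load('tb2.npy');print((tool()@TB).round(2)[:3])
carry(TB,[500.6,129.3,27],-109.5,2)
E
```

```text
[[ 3.3000e-01 -9.4000e-01  0.0000e+00  5.0063e+02]
 [ 9.4000e-01  3.3000e-01  0.0000e+00  1.2883e+02]
 [-0.0000e+00  0.0000e+00  1.0000e+00  3.0760e+01]]
slide [-3.3, 0.2, 1.8] dr [0.01, -0.01, 0.01]
```

Emit:
step_arm --motion '[{"slide": [-0.8,0,0.6],"dr": [0,0,0],"jaw": 20},{"slide": [-1.4,0,1],"dr": [0,0,0],"jaw": 20},{"slide": [-1.9,0,1.3],"dr": [0,0,0],"jaw": 20},{"slide": [-2.3,0,1.6],"dr": [0,0,0],"jaw": 20},{"slide": [-2.7,0,1.9],"dr": [0,0,0],"jaw": 20},{"slide": [-2.9,0,2],"dr": [0,0,0],"jaw": 20},{"slide": [-2.9,0,2],"dr": [0,0,0],"jaw": 20},{"slide": [-2.9,0,2],"dr": [0,0,0],"jaw": 20}]'

```text
clock: 16.55
position: [497.9, 119.7, 28.1]
ee_rot: [-0.513, 0.723, -0.267, -0.377]
contact_force: [-1.2, 1.6, 5.4]
gripper_width: 35.2
grasp_force: 60.4
```

Emit:
step_arm --motion '[{"slide": [-0.4,0,0.3],"dr": [0,0,0],"jaw": 36},{"slide": [-0.4,0,0.3],"dr": [0,0,0],"jaw": 40},{"slide": [-0.4,0,0.3],"dr": [0,0,0],"jaw": 44},{"slide": [-0.4,0,0.3],"dr": [0,0,0],"jaw": 48},{"slide": [-0.4,0,0.3],"dr": [0,0,0],"jaw": 50},{"slide": [-0.4,0,0.3],"dr": [0,0,0],"jaw": 50},{"slide": [-0.4,0,0.3],"dr": [0,0,0],"jaw": 50},{"slide": [-0.4,0,0.3],"dr": [0,0,0],"jaw": 50}]'

```text
clock: 17.55
position: [497.9, 119.7, 26.4]
ee_rot: [-0.513, 0.724, -0.267, -0.377]
contact_force: [-0.4, -0.9, -0.8]
gripper_width: 49.8
grasp_force: 0.0
```

Emit:
step_arm --motion '[{"slide": [0,0,-8],"dr": [0,0,0],"jaw": 50},{"slide": [0,0,-20],"dr": [0,0,0],"jaw": 50},{"slide": [0,0,-35],"dr": [0,0,0],"jaw": 50},{"slide": [0,0,-55],"dr": [0,0,0],"jaw": 50},{"slide": [0,0,-80],"dr": [0,0,0],"jaw": 50},{"slide": [20,0,-110],"dr": [0,0,0],"jaw": 50},{"slide": [50,0,-140],"dr": [0,-1.2,0],"jaw": 50},{"slide": [60,0,-150],"dr": [0,-2.4,0],"jaw": 50}]'

```text
clock: 18.55
position: [528.9, 205.7, 164.1]
ee_rot: [-0.552, 0.777, -0.176, -0.246]
contact_force: [0.6, -0.7, 0.3]
gripper_width: 49.7
grasp_force: 0.0
```

```bash
python3 - <<'E'
from h import *
w=optics.get_image('wrist');s=optics.get_image('scene')[130:330,230:470]
cv2.imwrite('pics/m6.png',np.vstack([w[:250],cv2.resize(np.pad(s,((0,0),(0,80),(0,0))),(640,340))[:]]))
E
```

```text
(no output)
```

View pics/m6.png

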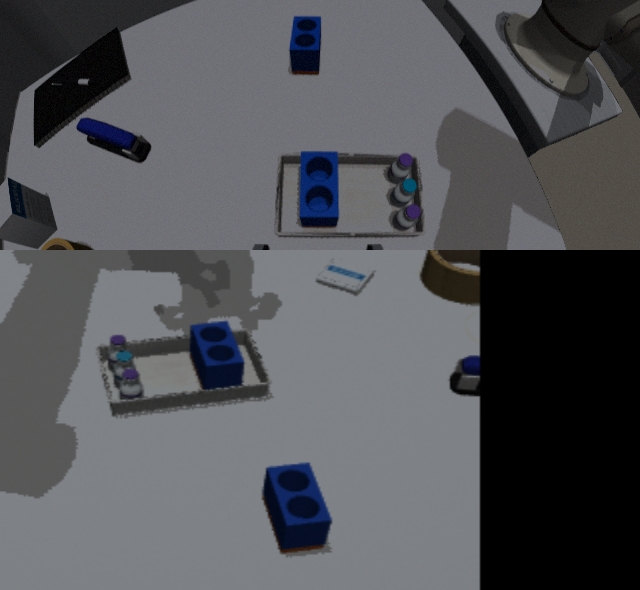

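The carrier stands wells up, flat and across the tray's empty half (wrist view, 300..338 by 152..225). All three vials are upright and the other carrier has not moved.

```bash
python3 -c "
from bench import arm
print(arm.job_done())"
```

```text
the job is handed in; nothing more can be done
None
```

The carrier is turned over and stands wells up, flat and set across the empty half of the tray, with the vials still upright and the other carrier untouched; I handed the job in at about 19 s on the robot clock.

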